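# Shift the record deck's selector into third

## Robot

A 6-joint arm with a two-finger parallel gripper is mounted at the origin on the work surface. World frame = base frame: x ahead of the robot, y to its left, z up, the work surface at z = 0. Lengths are in m, angles in degrees, forces in N, time in s.
With the tool pointing down it reaches from about 0.325 to 0.9 m from the base axis. Payload 6.1 kg.
Tool frame: the origin (TCP) lies between the finger pads; the fingertips stand 25 mm ahead of it and the grasp point (between the pads) lies 6 mm ahead of it (bot.finger_overhang is the distance from the TCP to the fingertips, in m); y points along the fingers, z is the direction in which the jaws open and shut, and the axes are right-handed (so a half turn about y gives the same grasp; the last joint's range is limited). The gripper opens to 87 mm and grips with 3 to 60 N. Pads are 19 mm wide; open, the fingers measure 117 mm over their backs; the gripper's body (75 mm by 190 mm) begins 51 mm behind the grasp point.
Start: joints at [-70.995, 12.628, 87.462, -0, 79.91, -7.225], TCP at [0.276, -0.561, 0.248] pointing down, gripper open.
Joint ranges: [-170.65, 170.65], [-52.31, 119.04], [5.05, 147.46], [-71.25, 251.25], [11.57, 151.72], [-153.62, 153.62]. Speed limits (degrees/s): [147.25, 147.25, 172.46, 180, 180, 180].

## Interface

Orientations are given as a 3x3 rotation matrix whose columns are the frame's x, y, z axes.
In Python, from workcell import bot, imaging gives the robot as it stands. The module is installed in compiled form; this text tells all that it offers. Calls block until the motion is done:
- bot.move_ptp(position, orientation): joint-space move of the TCP to a pose.
- bot.line_to(position, feed=0.15, attitude=None, guard=None): straight line of the TCP; attitude=None keeps the orientation; feed is the mean speed in m/s. With guard (N) it stops when the force on the tool has changed by that much, and returns True; else False.
- bot.set_joints(angles): joint-space move.
- bot.set_gripper(opening, squeeze=None): finger opening in m; squeeze is the grip in N (None keeps the last); returns when the fingers have stopped.
- bot.wait(seconds).
- bot.ik(position, orientation): joint angles nearest the present ones, or None.
- bot.observe(): the state.
- imaging.get_image(name): name is "scene" or "top" or "wrist"; returns (picture, depth): 384x512x3 uint8, red, green, blue; 384x512 float32, m along the optical axis (not along the pixel's ray), 0 where there is no reading.
- imaging.camera_params(name): a dict with "mtx" (3x3 intrinsics, pixels), "extrinsics" (4x4, takes a point from camera to world coordinates). Camera axes: x right, y up, looking along -z (the intrinsics and any distortion apply to the point x, -y, -z); pixel columns grow to the right and rows downward; lengths in m; the calibration is good to about 2 mm. A picture is of the moment at which its call begins: read the wrist's pose just before it. camera_params takes no time and is no camera call; for the wrist camera it gives the pose at the moment of the call.
A pose or a line that the arm cannot do raises bot.MotionError and nothing moves.
- bot.hand_in(): hands the job in, once; it reports no verdict.
The state is a dict: "time": time; "qpos": joint angles; "qd": joint speeds; "joint_efforts": joint torques, N m; "ee_pos": TCP position; "orientation": TCP orientation; "ft_force": force on the tool from outside, world axes, zero at the start; "moment": the same for the moment, N m; "grip_width": finger opening in m.
Only numpy, scipy, OpenCV 4.12 (cv2) and the standard library are available. Lean on these libraries where they do the work, as an engineer would, in place of code of your own. Each camera call takes 0.05 s, during which the arm holds its last target.

## Task

With closed fingertips, gently push the red selector lever of the record deck through its H-shaped gate, without gripping it: over to the right-hand side, then forward, fully home into the third slot (the far right one, with three red pips). Do not run it into the fourth slot on the way, and leave the brass puck, the bottle and the screwdriver as they are. Finish with the lever left standing in third.

Things in the scene. Friction and masses are not known exactly. Their poses are not given: they have to be found in the camera images.
- deck: Record deck, dark wooden plinth with aluminium top, fixed, 380 (x) x 500 (y) x 90 mm high; place and turn vary. Origin: on the bench right under the selector gate's centre. x points forward (away from its near edge), y left, z up. Plinth spans x -75 to 305, y -435 to 65 mm. Platter: radius 145, centre x 150, y -185, top 117 mm above the bench; tonearm far right, to 150 mm.
- gate (a point): Centre of the top face of the grey gate plate (90 x 90 mm, 98.5 mm above the bench) at the deck's near left corner; axes as the deck's. H-shaped opening: a left and a right slot along x, joined in the middle by a channel along y; solid lands between. First slot = far left (1 pip), second = near left (2), third = far right (3 red pips), fourth = near right (4).
- knob (a point): Centre of the red knob, 26 mm diameter, 32 mm long, ends tapered, on an 8 mm stem. The lever swings about a point 44.5 mm above the bench under the gate's centre; knob centre is 100 mm from it. It stands 28 mm left or right of the gate's centre in the slots and 30 mm forward or back at their ends. It starts in the left slot, anywhere from end to end.
- lever_across (a joint): Sideways lean of the lever, rad: -0.28 in the left slots, +0.28 in the right (stops at -0.29, 0.29). Knob y from gate centre = -100 mm x sin(this) x cos(lever_fore). Passes from left to right only while lever_fore is within about 0.06 of 0 (knob within 6 mm of the middle). Friction about 1.2 N at the knob, no spring: stays where left.
- lever_fore (a joint): Forward lean of the lever, rad: 0 in the middle channel, +0.31 at the end stop of the far slots (first, third), -0.31 at that of the near slots (second, fourth). Knob x from gate centre = 100 mm x sin(this). Friction about 1.2 N at the knob, no spring: stays where left.
- puck: Brass centre puck, 38 mm diameter, 26 mm high, loose on the deck about 110 mm right of the gate. Origin: centre of its underside.
- cleaner: Pale (off-white) bottle with a blue cap, 42 mm diameter, 105 mm high, loose on the bench left of the deck. Origin: centre of its underside.
- driver: Screwdriver with a red handle, 160 mm long, loose on the bench in front of the deck. Origin: its middle, at the underside.

How it is judged (in metres and radians):
On the way:
1. the lever has been moved across to the right-hand slots (value of joint lever_across above 0.2 rad), for 0.1 s.
At the end, for the whole second after the job is handed in: The lever stands at rest in the third slot: leaning right by more than 0.22 rad and forward by more than 0.25 rad (knob within about 6 mm of the end stop); puck, bottle and screwdriver within 15 mm of where they were (value of joint lever_across above 0.22 rad and value of joint lever_fore above 0.25 rad and velocity of joint lever_across between -0.05 and 0.05 rad/s and velocity of joint lever_fore between -0.05 and 0.05 rad/s and distance of each of puck, cleaner, driver from where it was at the start of the episode below 0.015 m); the robot touches nothing.
It fails at once if the lever is run into the fourth slot (value of joint lever_across above 0.15 rad and value of joint lever_fore below -0.15 rad).
It fails at once if the deck or its lever is pushed or squeezed with more than 40 N (contact force between the fingers and deck above 40 N).
It fails at once if the lever is gripped: taken between the fingers instead of being pushed from outside (contact force between the fingers and deck above 0.5 N and x of the grasp point in the frame of knob between -0.009 and 0.009 m and y of the grasp point in the frame of knob between -0.009 and 0.009 m and z of the grasp point in the frame of knob below 0.033 m).
It fails at once if the puck, bottle or screwdriver is knocked, moved or lifted (more than 15 mm) (distance of any of puck, cleaner, driver from where it was at the start of the episode above 0.015 m).
It also fails if it takes over 64 s, if anything falls off the work surface, if the arm or the gripper's body presses on something with over 40 N, if the wrist force passes 120 N, or if a joint passes its speed limit or range.

## Working session

There is one attempt and no reset: what is moved stays moved. The work goes in short steps, each a Python script; the robot and the scene stay as the last script left them, time stands still between calls to the robot, and variables do not carry over. Pictures are saved under pics/ and viewed, and the job is handed in when it is done.

```bash
mkdir -p pics
python3 - <<'E'
from workcell import bot, imaging
import cv2, numpy as np
for n in ("scene","top","wrist"):
    im,d=imaging.get_image(n); p=imaging.camera_params(n)
    cv2.imwrite(f"pics/{n}0.png",im[...,::-1]); np.savez(f"{n}0.npz",im=im,d=d,K=p["mtx"],T=p["extrinsics"])
    print(n,p.keys(),np.round(p["mtx"],1).tolist(),np.round(p["extrinsics"],3).tolist())
s=bot.observe(); print(s["time"],s["orientation"],s["ee_pos"],s["ft_force"])
E
```

```text
scene dict_keys(['mtx', 'extrinsics']) [[394.4, 0.0, 257.1], [0.0, 394.4, 192.4], [0.0, 0.0, 1.0]] [[-0.003, -0.564, 0.826, 1.148], [1.0, -0.011, -0.004, 0.159], [0.011, 0.826, 0.564, 0.534], [0.0, 0.0, 0.0, 1.0]]
top dict_keys(['mtx', 'extrinsics']) [[482.5, 0.0, 251.6], [0.0, 482.5, 193.3], [0.0, 0.0, 1.0]] [[-0.013, 0.985, -0.174, 0.341], [-1.0, -0.012, 0.006, 0.154], [0.003, 0.174, 0.985, 1.144], [0.0, 0.0, 0.0, 1.0]]
wrist dict_keys(['mtx', 'extrinsics']) [[310.9, 0.0, 254.4], [0.0, 310.9, 189.6], [0.0, 0.0, 1.0]] [[0.441, 0.862, 0.248, 0.344], [-0.897, 0.425, 0.119, -0.527], [-0.003, -0.275, 0.961, 0.384], [0.0, 0.0, 0.0, 1.0]]
0.15 [[-8.97035731e-01 -4.62017110e-04  4.41957786e-01]
 [-4.41957981e-01  1.39594670e-03 -8.97034667e-01]
 [-2.02504146e-04 -9.99998919e-01 -1.45640621e-03]] [ 0.27608676 -0.56023856  0.24669772] [ 0.60963867 -0.59176469  0.17863181]
```

View pics/top0.png

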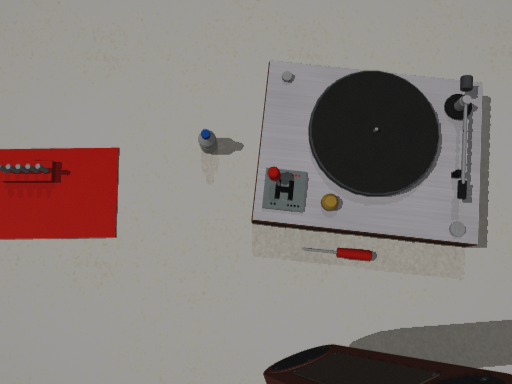

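View pics/scene0.png

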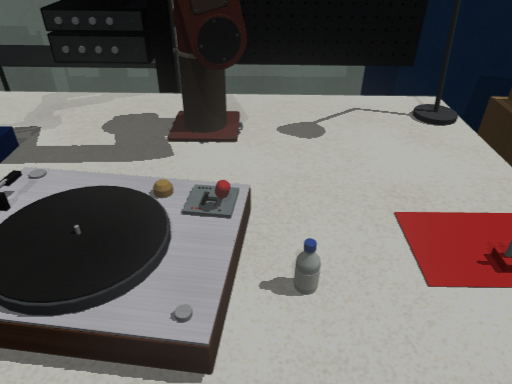

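The top view shows the deck turned slightly, with the gate near (285,190) and the red knob at (274,173), which is far left (first slot). The puck is at (330,202), the bottle at (207,140) and the screwdriver near (340,253). Next I'll measure these.

```bash
cat > h.py <<'E'
import numpy as np, cv2
def load(n): z=np.load(n+".npz"); return z["im"],z["d"],z["K"],z["T"]
def ray(K,T,u,v):
    d=np.array([(u-K[0,2])/K[0,0],-(v-K[1,2])/K[1,1],-1.]); return T[:3,3],T[:3,:3]@d
def plane(K,T,u,v,z):
    o,d=ray(K,T,u,v); return o+d*(z-o[2])/d[2]
def depthpt(K,T,u,v,dd):
    o,d=ray(K,T,u,v); return o+d*dd
def cloud(K,T,d):
    v,u=np.mgrid[:d.shape[0],:d.shape[1]]
    c=np.stack([(u-K[0,2])/K[0,0]*d,-(v-K[1,2])/K[1,1]*d,-d],-1)
    return c@T[:3,:3].T+T[:3,3]
E
python3 - <<'E'
from h import *
for n in ("top0","scene0"):
    im,d,K,T=load(n); P=cloud(K,T,d)
    hsv=cv2.cvtColor(im,cv2.COLOR_RGB2HSV)
    red=(((hsv[...,0]<6)|(hsv[...,0]>174))&(hsv[...,1]>150)&(hsv[...,2]>90)).astype(np.uint8)
    nc,l,st,ce=cv2.connectedComponentsWithStats(red)
    for i in range(1,nc):
        if 20<st[i,4]<3000:
            m=l==i; print(n,"red",st[i],ce[i].round(1),"medpt",np.median(P[m],0).round(4),"zmax",P[m][:,2].max().round(3))
    if n=="top0":
        # deck top mask by height
        m=((P[...,2]>0.06)&(P[...,2]<0.14)&(P[...,1]<0.25)&(P[...,0]>0.25)).astype(np.uint8)
        cs,_=cv2.findContours(m,cv2.RETR_EXTERNAL,cv2.CHAIN_APPROX_NONE); c=max(cs,key=cv2.contourArea)
        r=cv2.minAreaRect(c); b=cv2.boxPoints(r); print(r); 
        for q in b: print("corner",q.round(1),plane(K,T,*q,0.09).round(4))
        roi=im[160:220,255:315]; print(hsv[185,268],hsv[200,270],hsv[180,300],hsv[150,290],hsv[190,285])
        g=(hsv[...,1]<60)&(hsv[...,2]>70)&(hsv[...,2]<150)
        cv2.imwrite("pics/gatezoom.png",cv2.resize(im[155:225,250:350,::-1],None,fx=8,fy=8,interpolation=cv2.INTER_NEAREST))
        print("gatez",P[203:207,268:272,2].mean(), "deckz",P[150:155,285:290,2].mean())
        for nm,q in (("puck",(330,202)),("bottle",(206,134)),("drv",(350,253))): print(nm,P[q[1],q[0]].round(3))
E
```

```text
top0 red [268 167  11  11  92] [272.9 171.7] medpt [0.5615 0.1025 0.1532] zmax 1.144
top0 red [337 248  35  13 313] [354.  253.9] medpt [ 0.3941 -0.0872  0.0242] zmax 1.144
((372.7555847167969, 151.3650665283203), (227.24624633789062, 166.8892059326172), 6.188615798950195)
corner [250.8 222.1] [0.4635 0.1502 0.09  ]
corner [268.8  56.2] [0.8526 0.1031 0.09  ]
corner [494.7  80.7] [ 0.7858 -0.4197  0.09  ]
corner [476.7 246.6] [ 0.4035 -0.3416  0.09  ]
[90 21 98] [90 19 92] [ 86  20 100] [135   7 147] [120  20  13]
gatez 0.0998980938642652 deckz 0.09038404869679642
puck [ 0.501 -0.021  0.12 ]
bottle [0.66  0.248 0.107]
drv [ 0.396 -0.078  0.027]
scene0 red [218 180  12  10  87] [223.4 184.5] medpt [0.5671 0.1023 0.1525] zmax 0.534
scene0 red [502 257  10   8  59] [507.3 260.2] medpt [0.6143 0.6259 0.0231] zmax 0.534
```

View pics/gatezoom.png

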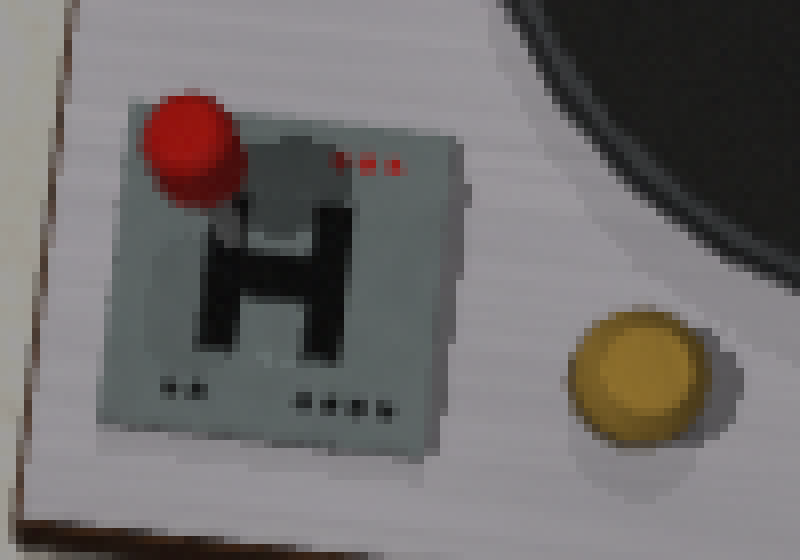

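View pics/wrist0.png

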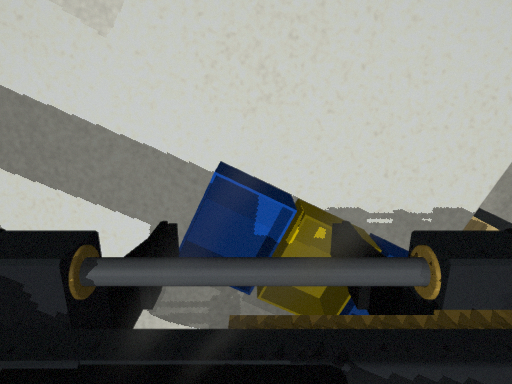

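The zoom shows the gate corners at about (266,167), (308,172), (303,212) and (262,207), and the lever at the far end of the left slot. Next I'll fit the gate frame on its own plane and check it against the plinth edges.

Run:
```python
from h import *
im,d,K,T=load("top0"); hsv=cv2.cvtColor(im,cv2.COLOR_RGB2HSV).astype(int)
P=cloud(K,T,d)
m=((hsv[...,0]>75)&(hsv[...,0]<110)&(hsv[...,1]>10)&(hsv[...,2]<125)&(hsv[...,2]>50))
box=np.zeros_like(m); box[160:222,255:315]=1; m=(m&box).astype(np.uint8)
m=cv2.morphologyEx(m,cv2.MORPH_OPEN,np.ones((2,2),np.uint8))
nc,l,st,ce=cv2.connectedComponentsWithStats(m); i=1+np.argmax(st[1:,4]); print(st[i])
v,u=np.nonzero(l==i)
# use pixel outlines: half px growth is handled by adding corners
pts=np.concatenate([np.c_[u+a,v+b] for a in(-.5,.5) for b in(-.5,.5)])
W=np.array([plane(K,T,*p,0.0985)[:2] for p in pts])
r=cv2.minAreaRect((W*1000).astype(np.float32)); print("gate rect",r)
# black slots centroid
bl=((hsv[...,2]<35)&(box>0)).astype(np.uint8); nc,l2,st2,ce2=cv2.connectedComponentsWithStats(bl); print("slots",st2[1:],ce2[1:])
# deck aluminium/plinth left edge fit: per row first deck pixel by depth
mk=(P[...,2]>0.075)&(P[...,2]<0.1)
L=[]
for row in range(75,215,4):
    c=np.nonzero(mk[row,230:330])[0]
    if len(c): L.append(plane(K,T,230+c[0]-.5,row,0.09)[:2])
L=np.array(L); vx,vy,x0,y0=cv2.fitLine(L.astype(np.float32),cv2.DIST_HUBER,0,.001,.001).ravel()
print("left edge yaw",np.degrees(np.arctan2(vy*np.sign(vx),abs(vx))),x0,y0)
B=[]
for col in range(262,470,6):
    c=np.nonzero(mk[:,col])[0]; c=c[c<260]
    B.append(plane(K,T,col,c[-1]+.5,0.09)[:2])
B=np.array(B); vx2,vy2,x2,y2=cv2.fitLine(B.astype(np.float32),cv2.DIST_HUBER,0,.001,.001).ravel()
print("near edge yaw",np.degrees(np.arctan2(-vx2*np.sign(vy2),abs(vy2)))*-1,x2,y2)
np.savez("edges.npz",L=[vx,vy,x0,y0],B=[vx2,vy2,x2,y2])
for z in(0.136,0.14): print("knob",plane(K,T,272.9,171.7,z))
im,d,Ks,Ts=load("scene0"); print("knob scene",plane(Ks,Ts,223.4,184.5,0.136))
o1,d1=ray(K,T,272.9,171.7);o2,d2=ray(Ks,Ts,223.4,184.5)
A=np.c_[d1,-d2]; t=np.linalg.lstsq(A,o2-o1,rcond=None)[0]; print("tri",o1+d1*t[0],o2+d2*t[1])
```

```text
[ 263  170   45   43 1197]
gate rect ((532.0822143554688, 73.90574645996094), (92.3934555053711, 92.98389434814453), 82.97218322753906)
slots [[279 179   2   4   5]
 [275 181  19  19 184]
 [271 203   1   1   1]
 [274 203   1   1   1]
 [291 205   1   1   1]
 [294 205   1   1   1]
 [298 206   1   1   1]
 [255 221   2   1   2]] [[279.8       180.4      ]
 [284.9076087 189.9673913]
 [271.        203.       ]
 [274.        203.       ]
 [291.        205.       ]
 [294.        205.       ]
 [298.        206.       ]
 [255.5       221.       ]]
left edge yaw -7.1303053 0.6614129 0.12576628
near edge yaw 6.9831004 0.43742132 -0.08131189
knob [0.5658861  0.10165099 0.136     ]
knob [0.56499516 0.10185773 0.14      ]
knob scene [0.54132152 0.09950519 0.136     ]
tri [0.56276296 0.1023757  0.15002177] [0.56280589 0.10160655 0.15007109]
```

Run:
```python
from h import *
e=np.load("edges.npz"); a=np.radians(-7.05); ex=np.array([np.cos(a),np.sin(a)]); ey=np.array([-np.sin(a),np.cos(a)])
L0=e["L"][2:];B0=e["B"][2:]
c=ex*(B0@ex+.075)+ey*(L0@ey-.065); print("origin from edges",c)
im,d,K,T=load("top0"); print("slots",plane(K,T,284.9,189.9,0.0985), "gate corners", plane(K,T,284.75,189.6,.0985))
G=np.array([.532,.0739])
for z,u,v in((.136,272.9,171.7),(.148,272.9,171.7)):
    p=plane(K,T,u,v,z)[:2]-G; print("knob rel",p@ex,p@ey)
for nm,u,v,z in (("puck",330.5,201,.116),):
    p=plane(K,T,u,v,z)[:2]-G; print(nm,p@ex,p@ey)
from workcell import bot
R=np.c_[[0,1,0],[0,0,-1],[-1,0,0]]
import math
for yaw in(-7,83,-97,173):
    y=np.radians(yaw); Z=np.array([np.cos(y),np.sin(y),0]);Y=np.array([0,0,-1.]);X=np.cross(Y,Z)
    print(yaw,bot.ik([.532,.074,.20],np.c_[X,Y,Z]))
```

```text
origin from edges [0.53247436 0.07621699]
slots [0.53284678 0.07411686 0.0985    ] gate corners [0.53352331 0.07443063 0.0985    ]
knob rel 0.030223870670575054 0.03170020744061256
knob rel 0.02749513689713529 0.031987678029076906
puck -0.01593391253748577 -0.09903023438852615
-7 [-4.95719108e-01  2.86388510e+00  1.03493198e+02 -2.54444375e-14
  7.36429172e+01  6.50428089e+00]
83 [-4.95719108e-01  2.86388510e+00  1.03493198e+02 -2.54444375e-14
  7.36429172e+01 -8.34957191e+01]
-97 [ -0.49571911   2.8638851  103.49319772   0.          73.64291718
  96.50428089]
173 None
```

The estimates agree to about 2 mm: gate centre (0.5325, 0.0745), yaw −7.05°, knob at +30 / +30 mm in gate axes. The puck is 99 mm to the right, about as described. I'll approach with closed fingers from the front of the knob and push it back to the middle.

```bash
cat >> h.py <<'E'
a=np.radians(-7.05); ex=np.array([np.cos(a),np.sin(a)]); ey=np.array([-np.sin(a),np.cos(a)]); G=np.array([.5325,.0745])
Z=np.array([ey[0],ey[1],0]);Y=np.array([0,0,-1.]);R=np.c_[np.cross(Y,Z),Y,Z]
def g2w(x,y,z): p=G+ex*x/1000+ey*y/1000; return [p[0],p[1],z]
def look(tag):
    from workcell import imaging
    for n in("top","scene"):
        im,d=imaging.get_image(n);p=imaging.camera_params(n);K,T=p["mtx"],p["extrinsics"]
        hsv=cv2.cvtColor(im,cv2.COLOR_RGB2HSV)
        red=(((hsv[...,0]<6)|(hsv[...,0]>174))&(hsv[...,1]>150)&(hsv[...,2]>90)).astype(np.uint8)
        w=(255,315,150,225) if n=="top" else (170,250,160,225)
        s=np.zeros_like(red); s[w[2]:w[3],w[0]:w[1]]=1
        nc,l,st,ce=cv2.connectedComponentsWithStats(red*s)
        for i in range(1,nc):
            if st[i,4]>20: 
                q=plane(K,T,*ce[i],.147 if n=="top" else .145)[:2]-G; print(tag,n,st[i,4],ce[i].round(1),"knob mm",(q@ex*1000).round(1),(q@ey*1000).round(1))
        cv2.imwrite(f"pics/{tag}_{n}.png",cv2.resize(im[w[2]-40:w[3]+40,w[0]-40:w[1]+60,::-1],None,fx=4,fy=4,interpolation=cv2.INTER_CUBIC))
E
python3 - <<'E'
from h import *
from workcell import bot
bot.set_gripper(0.0)
s=bot.observe(); p=list(s["ee_pos"]); p[2]=.29; bot.line_to(p)
bot.move_ptp(g2w(80,29,.25),R)
bot.line_to(g2w(80,29,.145),feed=.1)
s=bot.observe(); print(s["time"],s["grip_width"],s["ee_pos"],s["ft_force"])
look("a")
E
```

```text
5.9167 0.0005714596191507508 [0.61614761 0.09352261 0.14601544] [ 0.30478157  0.38448102 -0.38537158]
```

View pics/a_scene.png

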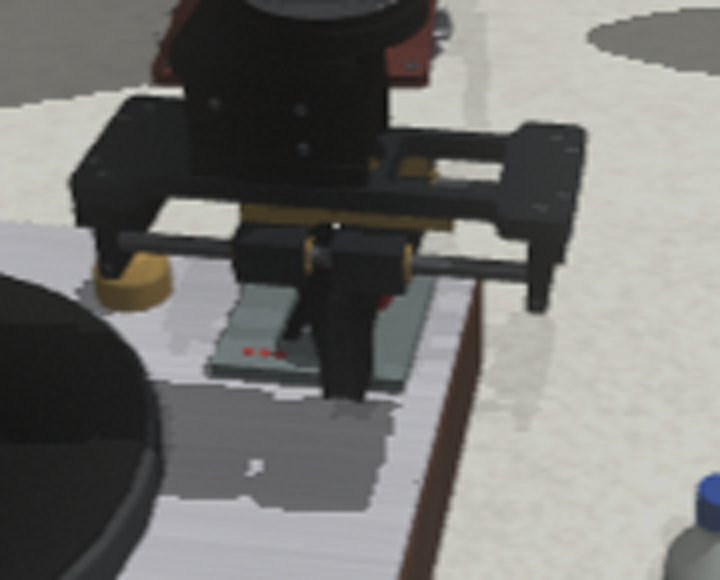

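View pics/a_top.png

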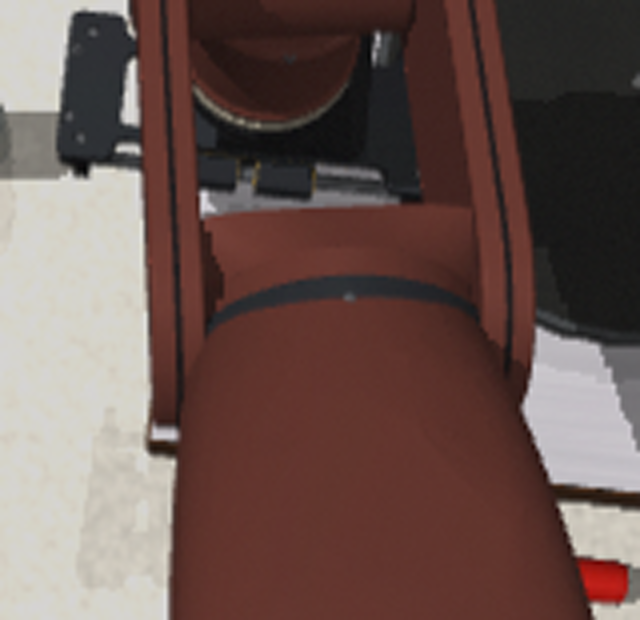

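The closed fingers stand in front of the knob (scene crop about (345,370)), clear of the gate, and the body is well above the puck. Now the first push.

Run:
```python
from h import *
from workcell import bot
hit=bot.line_to(g2w(23,29,.145),feed=.05,guard=12)
s=bot.observe(); print(hit,s["time"],s["ee_pos"],s["ft_force"])
bot.line_to(g2w(60,29,.145),feed=.1)
bot.line_to(g2w(60,29,.25),feed=.15)
bot.move_ptp(g2w(0,140,.25),R)
look("b"); print(bot.observe()["time"])
```

```text
False 7.3083 [0.55883068 0.10031428 0.14478373] [0.89197451 0.0084605  0.63114825]
b top 48 [275.3 183.4] knob mm 2.7 23.6
9.3417
```

View pics/b_top.png

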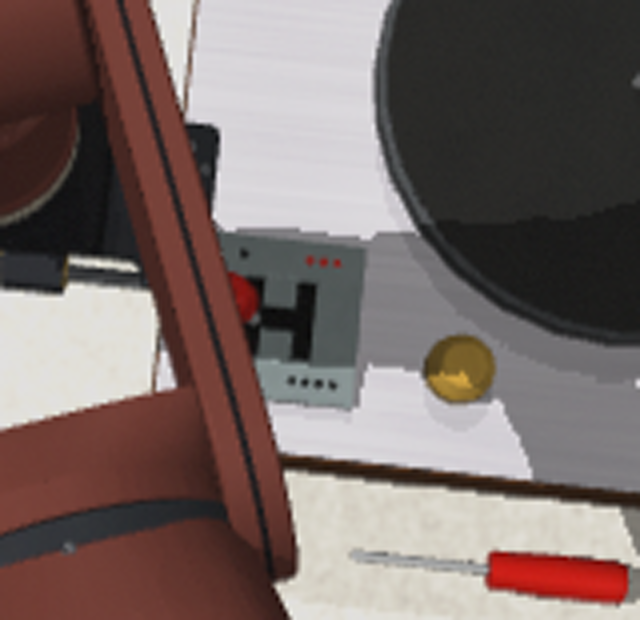

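View pics/b_scene.png

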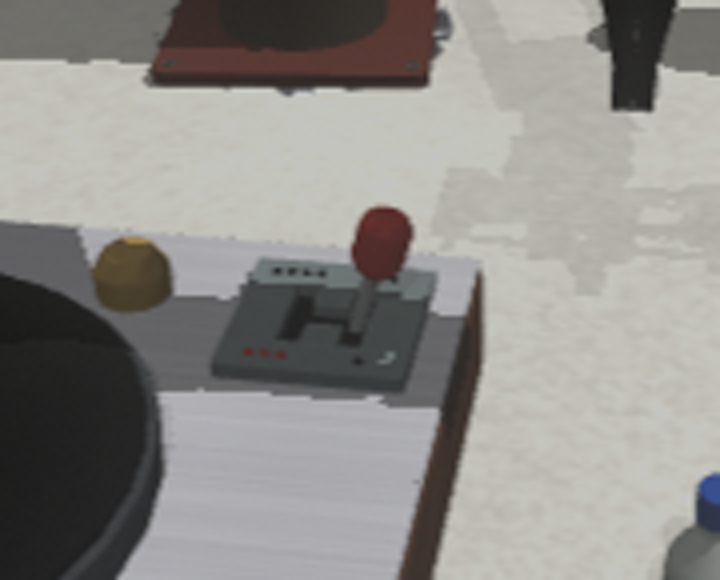

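The scene crop shows the knob upright at about (383,243) in the left slot. The arm half hides it in the top crop at (243,297). I'll step aside for an unobstructed measurement.

```bash
sed -i 's/(hsv\[...,2\]>90)/(hsv[...,2]>50)/' h.py
python3 - <<'E'
from h import *
from workcell import bot
bot.move_ptp(g2w(-60,180,.25),R)
look("c"); print(bot.observe()["time"])
E
```

```text
c top 128 [272.4 183.9] knob mm 0.9 29.6
c scene 71 [226.3 175.5] knob mm -11.5 28.2
9.8333
```

View pics/c_top.png

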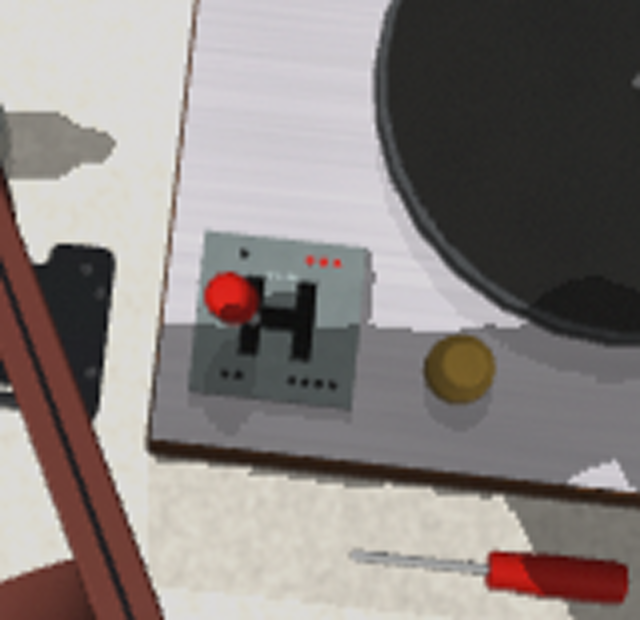

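The knob is clear at (231,298) in the crop, giving x≈+1, y≈+30 mm, so it lies in the channel. Next comes the sideways push from the left, with a guard to detect the stop.

Run:
```python
from h import *
from workcell import bot
bot.move_ptp(g2w(1,78,.25),R)
bot.line_to(g2w(1,78,.145),feed=.12)
print(bot.observe()["ft_force"])
hit=bot.line_to(g2w(1,-6,.145),feed=.04,guard=6)
s=bot.observe(); w=np.array(s["ee_pos"])[:2]-G; print(hit,s["time"],"gate mm",w@ex*1000,w@ey*1000,s["ft_force"])
if s["time"]: look("d")
```

```text
[-0.48675446  0.73932067  0.27313581]
True 13.425 gate mm 0.4914134795444251 -4.565864853649847 [1.50346081 1.9446497  1.16080558]
d scene 37 [192.  173.2] knob mm -10.4 -36.9
```

View pics/d_scene.png

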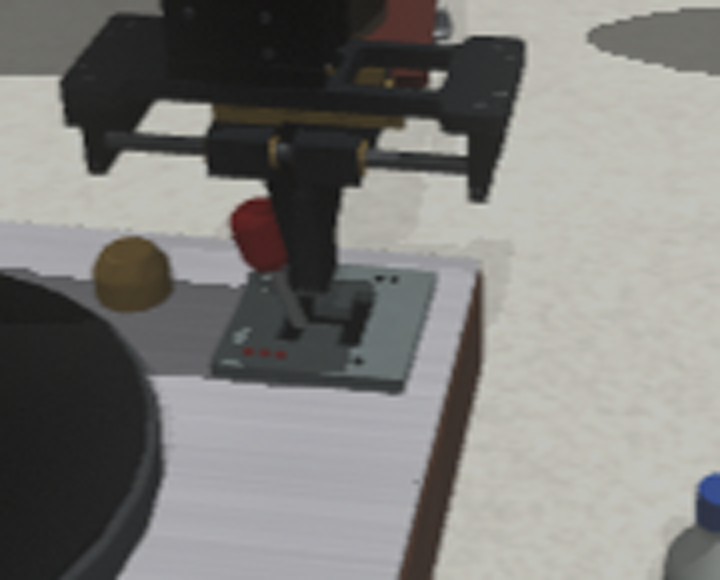

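The lever now leans right (scene crop (258,235)) and sits at its stop, with the guard tripping at y=−4.6. I'll go round behind it and push forward into third.

Run:
```python
from h import *
from workcell import bot
bot.line_to(g2w(0,25,.145),feed=.1)
bot.line_to(g2w(0,25,.25),feed=.15)
bot.move_ptp(g2w(-58,-28,.25),R)
look("e")
bot.line_to(g2w(-58,-28,.145),feed=.12)
hit=bot.line_to(g2w(-15,-28,.145),feed=.04,guard=6)
s=bot.observe(); w=np.array(s["ee_pos"])[:2]-G; print(hit,s["time"],"gate mm",w@ex*1000,w@ey*1000,s["ft_force"])
if not hit:
    hit=bot.line_to(g2w(13,-28,.145),feed=.03,guard=6)
    s=bot.observe(); w=np.array(s["ee_pos"])[:2]-G; print(hit,s["time"],"gate mm",w@ex*1000,w@ey*1000,s["ft_force"])
look("f")
```

```text
e scene 102 [196.2 175.4] knob mm -3.9 -27.0
False 17.5833 gate mm -15.129181658650024 -27.98713216088248 [ 0.49230745 -0.21206353  0.42403434]
True 18.3417 gate mm 6.8986555716644 -27.806288485610164 [-3.19721076  0.51736291  1.93556527]
f scene 73 [188.9 185.7] knob mm 31.7 -31.2
```

View pics/f_scene.png

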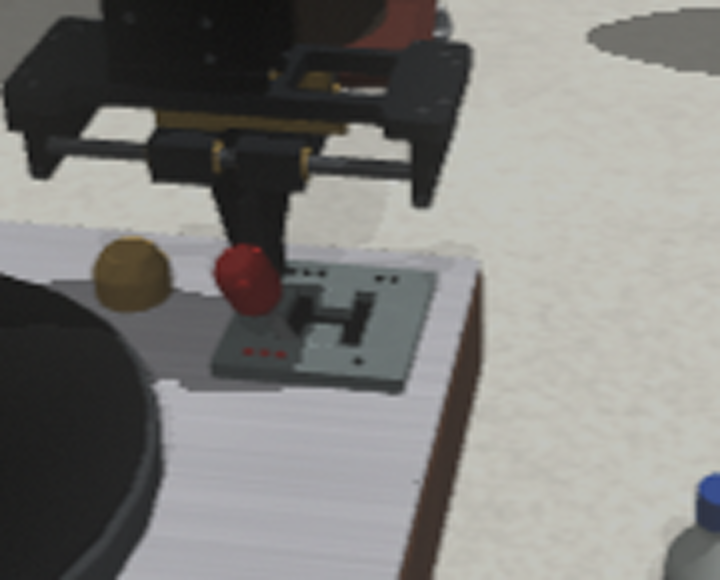

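The knob has moved forward to (248,280) in the crop, over the three pips, and the guard tripped where the end stop should be. I'll back off and verify.

Run:
```python
from h import *
from workcell import bot
bot.line_to(g2w(-45,-28,.145),feed=.1)
bot.line_to(g2w(-45,-28,.27),feed=.15)
bot.move_ptp(g2w(-60,180,.27),R)
look("g"); s=bot.observe(); print(s["time"],s["ft_force"])
from workcell import imaging
im,d=imaging.get_image("top"); cv2.imwrite("pics/g_full.png",im[...,::-1])
p=imaging.camera_params("top");K,T=p["mtx"],p["extrinsics"]
im0=load("top0")[0]
def cen(im,lo,hi,w):
    h=cv2.cvtColor(im,cv2.COLOR_RGB2HSV); m=cv2.inRange(h,lo,hi)[w[2]:w[3],w[0]:w[1]]; M=cv2.moments(m,True); return (round(M["m10"]/M["m00"]+w[0],1),round(M["m01"]/M["m00"]+w[2],1),M["m00"])
for nm,lo,hi,w in(("puck",(15,120,30),(30,255,255),(315,350,185,220)),("cap",(100,120,40),(125,255,255),(190,225,120,150)),("drv",(0,150,50),(6,255,255),(325,385,240,270))):
    print(nm,cen(im0,lo,hi,w),cen(im,lo,hi,w))
```

```text
g top 142 [299.4 173.1] knob mm 30.4 -24.7
g scene 123 [191.9 186.7] knob mm 34.1 -25.2
21.0333 [ 0.43164651  0.10581351 -0.36164284]
puck (329.6, 201.6, 218.0) (329.5, 201.6, 215.0)Traceback (most recent call last):
  File "<stdin>", line 14, in <module>
  File "<stdin>", line 12, in cen
ZeroDivisionError: float division by zero
```

View pics/g_top.png

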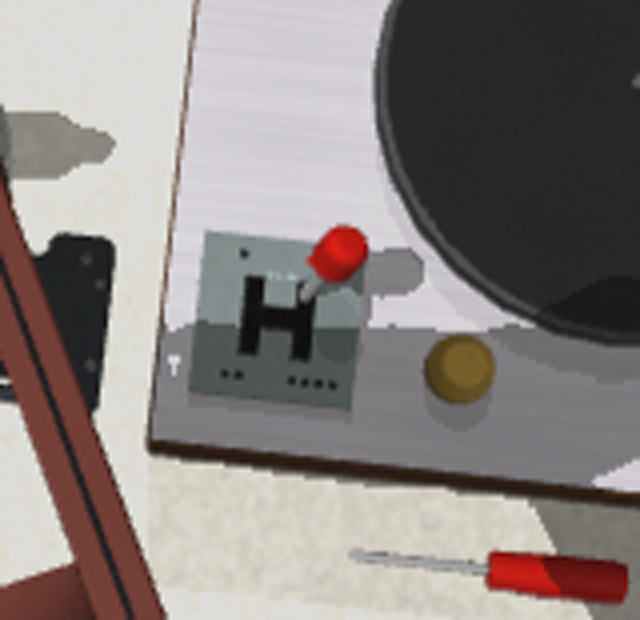

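The lever stands in the far right slot: knob at (340,250) in the crop, about +30 mm forward and 25–27 mm right. The puck hasn't moved. The arm hides the bottle from the top camera, so I'll move farther off and check the bottle and screwdriver.

Run:
```python
from h import *
from workcell import bot,imaging
bot.move_ptp([.36,.33,.3],R)
look("h")
def cen(im,lo,hi,w):
    h=cv2.cvtColor(im,cv2.COLOR_RGB2HSV); m=cv2.inRange(h,lo,hi)[w[2]:w[3],w[0]:w[1]]; M=cv2.moments(m,True); return (round(M["m10"]/max(M["m00"],1)+w[0],1),round(M["m01"]/max(M["m00"],1)+w[2],1),M["m00"])
im,_=imaging.get_image("top"); sc,_=imaging.get_image("scene"); im0=load("top0")[0]; sc0=load("scene0")[0]
B=((100,120,40),(125,255,255))
print("puck",*[cen(i,(15,120,30),(30,255,255),(315,350,185,220)) for i in(im0,im)])
print("cap",*[cen(i,*B,(190,225,120,150)) for i in(im0,im)])
print("cap scene",*[cen(i,*B,(290,330,230,265)) for i in(sc0,sc)])
print("drv",*[cen(i,(0,150,50),(6,255,255),(325,385,240,270)) for i in(im0,im)])
print(bot.observe()["time"])
```

```text
h top 142 [299.4 173.1] knob mm 30.4 -24.7
h scene 116 [191.6 186.7] knob mm 34.1 -25.6
puck (329.6, 201.6, 218.0) (329.5, 201.6, 217.0)
cap (205.2, 133.7, 69.0) (205.2, 133.8, 68.0)
cap scene (310.2, 242.4, 70.0) (310.2, 242.4, 70.0)
drv (354.4, 253.6, 331.0) (354.3, 253.7, 330.0)
21.95
```

```bash
python3 -c "
from workcell import bot
bot.wait(0.3); print(bot.observe()['time']); bot.hand_in()"
```

```text
22.25
the job is handed in; nothing more can be done
```

The lever is standing in the third slot and the job was handed in at 22.3 s. With closed fingertips I made three pushes: back to the middle channel, across to the right-hand stop, then forward to the end stop. It never went towards the fourth slot.

- **Lever:** in the last top view the knob is about 30 mm forward and 25 mm right of the gate centre, and the stem is in the far right slot.
- **Forces:** the two moves against the stops used a 6 N guard, which tripped at both. The first push used a 12 N guard, which did not trip.
- **Loose objects:** puck, bottle and screwdriver images match the start to within 0.1 px.
- **Disagreements:**
  - The scene camera put the knob up to 12 mm off the top camera's reading along x when it was upright, and 4 mm off at the end. I put this down to the slanted view at an assumed height and relied on the top camera.
  - The two gate-centre estimates differed by about 2 mm sideways, which would explain the 25 mm reading instead of 28 mm.

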